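Lock a vase into its filing cradle

ROBOT

A 6-joint arm with a two-finger parallel gripper is mounted at the origin on a cart in front of the work surface, level with it; the furniture and walls round the work are solid. World frame = base frame: x ahead of the robot, y to its left, z up, the work surface at z = 0. Lengths are in mm, angles in rad, forces in N, time in s.
With the tool pointing down it reaches from about 275 to 850 mm from the base axis. Payload 19 kg.
Tool frame: the origin (TCP) lies at the very end of the fingers, on their centre line; the grasp point (between the pads) lies 19 mm behind it; z points along the fingers, y is the line along which they close (so a half turn about z gives the same grasp; the last joint's range is limited). The gripper opens to 85 mm and grips with 20 to 120 N. Pads are 22 mm wide; open, the fingers measure 114 mm over their backs; the gripper's body (76 mm by 85 mm) begins 54 mm behind the grasp point. The pads swing forward as they close: fully open they stand 13 mm farther back than shut.
Start: joints at [-1.26, 0.15, 1.437, -0, 1.554, -0.134], TCP at [247.38, -519.031, 231.267] pointing down, gripper open.
Joint ranges: [-2.8, 2.8], [-0.68, 2.1], [0.12, 2.68], [-1.39, 4.53], [0.16, 2.79], [-2.81, 2.81]. Speed limits (rad/s): [1.89, 1.89, 2.22, 3.01, 3.01, 3.01].

INTERFACE

Orientations are given as a rotation vector (axis times angle).
In Python, from station import * gives the robot as it stands.
- The arm moves only by the tool send_rows, never from a script. Its argument "steps" is one flat list of numbers, 7 for each row, row after row: the shift along the tool's x, y, z each as a share of 0.25 m, from -1 to 1, then the turn, a rotation vector about the tool's x, y, z each as a share of 180 degrees, from -1 to 1, then the opening, from 0 (shut) to 1 (fully open). In form: [tx, ty, tz, wx, wy, wz, fingers, tx, ty, tz, wx, wy, wz, fingers, ...]. A call has 1 to 8 rows; each row shifts and turns the commanded pose from where the row before left it, along the tool's axes as they then stand; what a row does not reach is not made up. A row lasts 1/8 s, in which the tool goes at most 62.5 mm and 10.7 degrees, less where a joint would pass 70% of its speed; a pose out of reach is approached as far as the arm can. A call with a number of a shift or a turn outside -1 to 1 is refused whole. A call with a gripper value outside its range is refused whole. The fingers move at their own pace and stop on an object; the grip force is fixed at half the most. Time passes only in rows, so rows that do not move let the fingers close. It gives the time, the measured TCP pose, the force, the opening and the grip force at its end, in the units of the state.
- state(): the state, without advancing time (a new reading comes with each control period).
- snapshot(name): name is "scene" or "top" or "wrist"; returns a dict with "pixels" (480x640x3 uint8, blue, green, red), "depth" (480x640 float32, mm along the optical axis (not along the pixel's ray), 0 where there is no reading), "fovy" (degrees; the focal length in pixels is half the picture's height over the tangent of half this angle, whatever the lens; pixels are square), "cx", "cy" (the principal point, pixels), "R" (3x3) and "t" (3): a world point X has camera coordinates R X + t. Camera axes: x right, y down, z forward; pixel columns grow to the right and rows downward; lengths in mm; the calibration is good to about 2 mm. The wrist camera is an equidistant fisheye: a pixel r from the principal point sees the ray r / f radians off the axis. A picture is of the moment at which its call begins.
- hand_in(): hands the job in; it is judged then, once.
The state is a dict: "time_s": time; "q": joint angles; "qd": joint speeds; "joint_efforts": joint torques, N m; "ee_pos": TCP position; "orientation": TCP orientation; "wrist_force": force on the tool from outside, world axes, zero at the start; "wrist_torque": the same for the moment, N m; "grip_width": finger opening in mm; "grip_force": force on a finger pad.
Only numpy, scipy, OpenCV 4.12 (cv2) and the standard library are available. Lean on these libraries where they do the work, as an engineer would, in place of code of your own. Each camera call takes 0.05 s, during which the arm holds its last target. There are 200 camera calls.

TASK

Get the vase ready for filing: press the hinged steel strap down over it until its catch clicks and holds it shut, then pick up the mallet and strike the slanting sprung lock pin squarely on its head with a brisk blow, so that it is driven fully home through the strap's tongue and stays down. Drive the pin only with the mallet, do not knock the vase or the things around, and finally stand the mallet upright on its face on the bare worktop again and let go.

Things in the scene. Friction and masses are not known exactly. Their poses are not given: they have to be found in the camera images.
- cradle: Wooden vase cradle, fixed: board 240 x 226 x 18 mm, V saddles, two dark steel pillars. Origin: on the worktop under the middle of the vase. x runs across the vase from the pin to the hinge (away from the robot and to its left), y along the vase from foot to mouth, z up. The near pillar (x -75 to -117 mm, up to 130 mm high) carries the slanting lock pin, the far one (x = 74 mm) the strap's hinge.
- strap (a joint): Angle (rad) of the steel strap (26 mm wide, 5 mm thick, over the vase) about its hinge: 0 = shut, tongue down in the near pillar; grows as it is lifted. Starts half open (0.45 to 0.8) and stays where it is left. Sprung balls in the near pillar resist from 0.1 rad on (some 8 N at the thumb pad), then hold it within 0.01 rad of 0.
- strap_pad (a point): Middle of the upper face of the black rubber thumb pad (32 x 30 mm) on the strap's near shoulder, where the strap is to be pressed; moves with the strap. With the strap shut it lies at (-45, 0, 147) mm in the cradle's frame and slopes down 24 degrees towards the near side (-x).
- strap_hinge (a point): Hinge axis of the strap, at (74, 0, 92) mm in the cradle's frame; the axis runs along the cradle's y.
- lock_pin (a joint): Travel (m) of the steel pin along its axis: 0 = sprung up, stop 0.027. It springs back unless driven past its catch at 0.0165 (10 N), then stays at 0.023. It leans 40 degrees from vertical, head up and to the cradle's -x: the blow goes along (0.643, 0, -0.766) in the cradle's frame. If down too early it bars the strap. A blow is 0.15 m/s or faster and follows through.
- pin_top (a point): Middle of the top face of the pin's mushroom head (26 mm across), moves with the pin; sprung up it lies at (-135, 0, 164) mm in the cradle's frame.
- mallet: Wooden barrel mallet, 0.32 kg: round head 52 mm across, 72 mm long, two iron bands, standing on its striking face; straight handle 20 mm wide, 24 mm high, sticking out level. Origin: centre of the face it stands on; z up along the head's axis; x along the handle away from the head. The handle runs from x = 26 to 169 mm at z = 36 mm.
- mallet_grip (a point): Point on the middle line of the mallet's handle, 62 mm from the head's axis and 36 mm above the striking face: a good place to grip it from above across its 20 mm width.
- vase: Small enamelled vase, 188 mm long and 112 mm across, lying loose in the cradle's saddles under the strap. Origin: centre of its foot; z along its axis to the mouth.
- file: Half-round file with a wooden handle, 235 mm long, 19 mm high, lying on the worktop; a bystander. Origin under its middle, y along it.
- test_plate: Flat test plate with eight round enamel samples, 60 x 100 x 10 mm; a bystander. Origin under its middle.

How it is judged (in metres and radians):
On the way, in this order (a step that is already met when the one before it is completed fails the run):
1. the strap is pressed shut and its catch holds it, the pin still up (value of joint strap below 0.02 rad and value of joint lock_pin below 0.004 m), for 0.2 s.
2. the mallet strikes the pin squarely: on its head, the mallet's axis within 0.3 rad of the pin's, and the pin runs down at more than 0.06 m/s (contact force between mallet and lock_pin above 1 N and velocity of joint lock_pin above 0.06 m/s and angle between the z axis of mallet and the z axis of lock_pin, either way round below 0.3 rad and value of joint lock_pin below 0.018 m).
3. the pin is driven home past its catch (value of joint lock_pin above 0.021 m), for 0.2 s.
At the end, for the whole second after the job is handed in: The strap is shut (within 0.02 rad), the lock pin is home and stays there (driven in by more than 21 mm), the vase lies in its saddles (within 10 mm of where it was), and the mallet stands on its face on the worktop (upright within 0.1 rad, its face within 6 mm of the top), at rest and released (value of joint strap below 0.02 rad and value of joint lock_pin above 0.021 m and angle between mallet's own z axis and vertical below 0.1 rad and height (world z) of mallet below 0.006 m and linear speed of mallet below 0.02 m/s and distance of vase from where it was at the start of the episode below 0.01 m); the robot touches nothing.
It fails at once if the pin is pushed by the robot itself (contact force between any of the fingers, the arm and lock_pin above 1 N).
It fails at once if the vase is knocked by the mallet or the robot (contact force between any of mallet, the fingers, the arm and vase above 2 N or distance of vase from where it was at the start of the episode above 0.015 m).
It fails at once if a bystander (file or test plate) is displaced by more than 30 mm (distance of any of file, test_plate from where it was at the start of the episode above 0.03 m).
It also fails if it takes over 58 s, if anything falls off the work surface, if the arm or the gripper's body presses on something with over 40 N, if the wrist force passes 120 N, or if a joint passes its speed limit or range.

## Working session

There is one attempt and no reset: what is moved stays moved. The work goes in short steps, Python scripts to look and compute and a tool call to move; the robot and the scene stay as the last step left them, time stands still between calls to the robot, and variables do not carry over. Pictures are saved under pics/ and viewed, at most 10 in all, crops included, and the job is handed in when it is done.

Besides the shell and the picture viewer there is one more tool, called as a command line: name --argument value ..., lists and objects as JSON in quotes. send_rows: Moves the arm, as the interface text tells. Its arguments: {"type":"object","properties":{"steps":{"type":"array","items":{"type":"number"}}},"required":["steps"]}

```bash
mkdir -p pics; ls
python3 - <<'E'
from station import *
import cv2,numpy as np
print(state())
for n in("scene","top"):
    s=snapshot(n);cv2.imwrite(f"pics/{n}0.png",s["pixels"]);np.savez(f"{n}0.npz",**s)
    print(n,s["fovy"],s["cx"],s["cy"],s["R"],s["t"],(s["depth"]>0).mean())
E
```

```text
pics
{'time_s': 0.0, 'q': array([-1.25999615e+00,  1.50992599e-01,  1.43804046e+00,  2.20776004e-05,
        1.55379139e+00, -1.33982952e-01]), 'qd': array([-3.96661666e-04,  5.90383325e-06,  1.39487017e-03,  3.91105317e-04,
       -7.30774317e-04, -1.46125040e-03]), 'joint_efforts': array([-3.37539394e-03, -7.13063622e+01, -5.70871246e+01, -5.34138853e-04,
        8.86119000e-03, -1.10409840e-05]), 'ee_pos': array([ 247.32177109, -518.81814192,  230.66700513]), 'orientation': array([-3.06302533e+00, -6.92647184e-01,  1.36247108e-04]), 'wrist_force': array([-0.31288534,  0.02087416,  1.10776537]), 'wrist_torque': array([ 0.00718685, -0.00424862,  0.01385488]), 'grip_force': 0.0, 'grip_width': 85.50489074907712}
scene 47.8085489943509 319.67404096292546 238.38911884594287 [[-0.59062926 -0.80688222 -0.00990755]
 [-0.54893308  0.41075194 -0.7279803 ]
 [ 0.59146391 -0.42452788 -0.68552646]] [ 329.47534347  382.93799701 1240.45569179] 0.9953873697916666
top 42.35159622970364 314.80561610742205 233.89971402560954 [[ 0.07924157 -0.99685385 -0.00178434]
 [-0.9747743  -0.07711152 -0.20944899]
 [ 0.20865243  0.0183364  -0.97781795]] [  -2.85502006  552.34269208 1479.33438746] 0.9961328125
```

View pics/scene0.png

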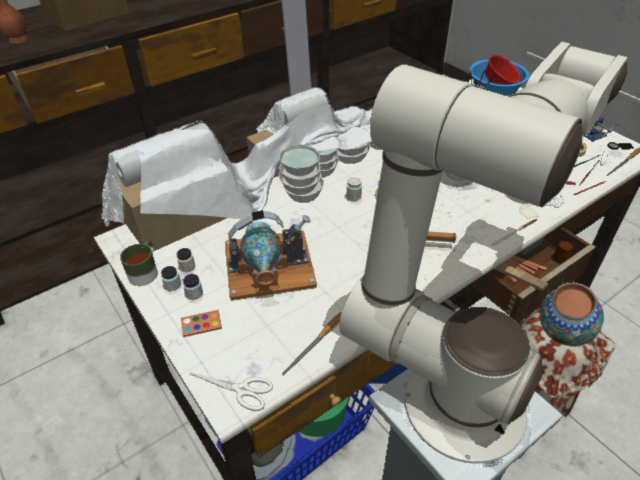

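View pics/top0.png

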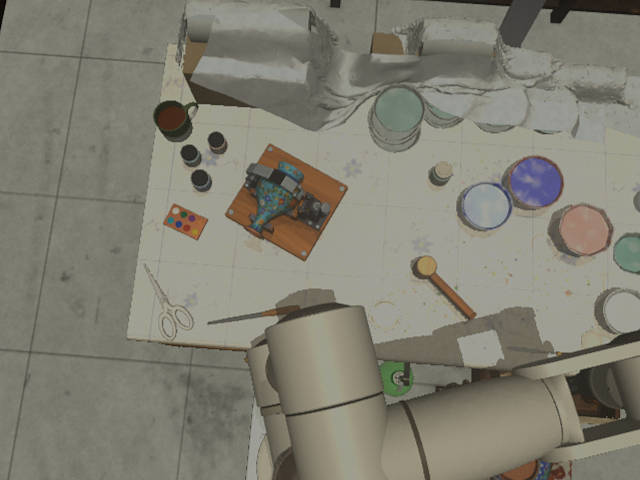

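The scene view shows the cradle at about (268,255), with the strap half open. In the top view the cradle is at (287,203), the pin head near (322,207), the mallet head at (427,266) with its handle end at (473,315), the file at (255,316) and the test plate at (185,221).

```bash
cat > h.py <<'E'
import numpy as np,cv2
def world(s):
    f=240/np.tan(np.radians(float(s["fovy"]))/2); v,u=np.mgrid[:480,:640]; d=s["depth"]
    c=np.stack([(u-s["cx"])/f*d,(v-s["cy"])/f*d,d],-1)
    return (c-s["t"])@s["R"]     # R^T (c-t)
def ray(s,u,v,z):
    f=240/np.tan(np.radians(float(s["fovy"]))/2); r=np.array([(u-s["cx"])/f,(v-s["cy"])/f,1])@s["R"]; o=-s["t"]@s["R"]
    return o+r*(z-o[2])/r[2]
E
python3 - <<'E'
from h import *
s=np.load("top0.npz");W=world(s);hsv=cv2.cvtColor(s["pixels"],cv2.COLOR_BGR2HSV)
def roi(u0,u1,v0,v1):
    m=np.zeros((480,640),bool);m[v0:v1,u0:u1]=1;return m
m=roi(215,355,135,265)&(abs(W[...,2]-18)<8)&(hsv[...,1]>90)&(hsv[...,0]<20)
P=W[m][:,:2].astype(np.float32);print(m.sum(),np.median(W[m][:,2]))
r=cv2.minAreaRect(P);print("board",r,cv2.boxPoints(r))
# mallet
m=roi(405,490,245,330)&(W[...,2]>15)
H=W[m];print("mallet z",np.percentile(H[:,2],[5,50,95]))
top=H[H[:,2]>64];print("head",len(top),cv2.minEnclosingCircle(top[:,:2].astype(np.float32)),top.mean(0))
c=cv2.minEnclosingCircle(top[:,:2].astype(np.float32))[0]
h=H[(H[:,2]>38)&(H[:,2]<56)&(np.linalg.norm(H[:,:2]-c,axis=1)>40)]
print("handle",len(h),h.mean(0),cv2.fitLine(h[:,:2].astype(np.float32),cv2.DIST_L2,0,.01,.01).ravel(),np.linalg.norm(h[:,:2]-c,axis=1).max())
# pieces above the board
for lo,hi,reg in((155,180,roi(295,340,185,225)),(120,250,roi(235,310,150,205))):
    q=W[reg&(W[...,2]>lo)&(W[...,2]<hi)];print(len(q),q.mean(0) if len(q) else 0,q.min(0),q.max(0))
b=s["pixels"][135:270,210:360];
e=np.load("scene0.npz")["pixels"][200:305,215:325]
cv2.imwrite("pics/z.png",np.hstack([cv2.resize(b,(400,360),interpolation=2),cv2.resize(e,(377,360),interpolation=2)]))
E
```

```text
3902 18.706709007307097
board ((642.0594482421875, 121.98265075683594), (238.1988525390625, 225.4833984375), 64.45999145507812) [[488.9857    63.128677]
 [692.43585  -34.08651 ]
 [795.1332   180.83662 ]
 [591.68304  278.05182 ]]
mallet z [31.60697835 50.7066924  77.40745663]
head 356 ((371.007568359375, -119.86297607421875), 193.50387573242188) [ 470.52902495 -214.42791586  193.45311404]
handle 526 [ 428.98146581 -302.01829236   47.54736234] [   0.6419364     0.76675785  428.98148    -302.01828   ] 244.84053639007666
132 [605.27681446  43.49298233 165.27255729] [582.98576156  10.77152514 155.24369599] [639.60838082  92.07143199 179.8228835 ]
1284 [643.30589421 142.14547324 158.04526056] [602.27336739  59.24650498 120.01652109] [708.24099179 218.83901716 210.98889481]
```

View pics/z.png

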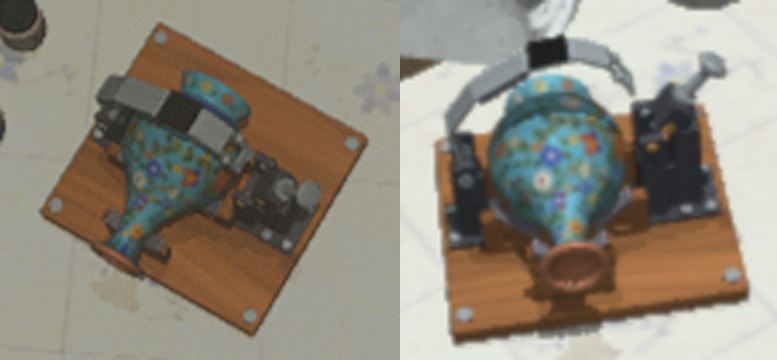

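The left crop shows the cradle from above, with x running from the pin (300,195) up and left to the hinge (110,110), and the vase mouth at lower left. The right crop shows the strap half open with its black pad at (547,50) and the pin head at (712,65).

Run:
```python
from h import *
a=np.radians(64.46);X=np.array([np.cos(a),np.sin(a),0]);Y=np.array([-X[1],X[0],0]);A=np.array([X,Y,[0,0,1]]);C=np.array([642.06,121.98,0])
for n in("top","scene"):
    s=np.load(n+"0.npz");W=world(s);L=(W-C)@A.T;hsv=cv2.cvtColor(s["pixels"],cv2.COLOR_BGR2HSV)
    inb=(abs(L[...,0])<160)&(abs(L[...,1])<125)&(L[...,2]>25)
    g=inb&(hsv[...,1]<70)
    m=g&(L[...,0]<-75)&(L[...,2]>135)&(L[...,2]<190)
    q=L[m];print(n,"pin",len(q),q.mean(0),q.min(0),q.max(0))
    for k in(0,1,2): print(np.percentile(q[:,k],[3,50,97]).round(1),end=" ")
    st=g&(L[...,0]>-70)&(L[...,2]>80)
    q=L[st];print("\nstrap",len(q));
    for lo in range(-80,140,20):
        z=q[(q[:,0]>=lo)&(q[:,0]<lo+20)]
        if len(z):print(lo,len(z),z.mean(0).round(1),np.percentile(z[:,1],[5,95]).round(1))
    bl=inb&(hsv[...,2]<60)&(L[...,2]>150);q=L[bl];print("pad",len(q),q.mean(0) if len(q) else 0, np.ptp(q,0) if len(q) else 0)
    # board edges by brown
    m=(abs(L[...,2]-18)<5)&(hsv[...,1]>90)&(hsv[...,0]<20)&(abs(L[...,0])<140)&(abs(L[...,1])<130)
    q=L[m];
    if len(q):print("board",np.percentile(q[:,0],[.3,99.7]),np.percentile(q[:,1],[.3,99.7]))
    # saddles/black pillars
    m=inb&(hsv[...,2]<70)&(L[...,2]>30)&(L[...,2]<135);q=L[m];
    for sg in(-1,1):
        p=q[q[:,0]*sg>20];print("dark",sg,len(p),np.percentile(p,[3,50,97],axis=0).round(1).tolist() if len(p) else 0)
s=np.load("top0.npz");W=world(s)
m=np.zeros((480,640),bool);m[245:330,405:490]=1;m&=(W[...,2]>25)&(W[...,2]<90)
H=W[m];t=H[(H[:,2]>66)];print("head",len(t),t[:,2].mean(),(c:=cv2.minEnclosingCircle(t[:,:2].astype(np.float32))),t.mean(0))
d=np.linalg.norm(H[:,:2]-c[0],axis=1)
h=H[(H[:,2]>40)&(H[:,2]<56)&(d>40)&(d<185)]
l=cv2.fitLine(h[:,:2].astype(np.float32),cv2.DIST_L2,0,.01,.01).ravel();print("handle",len(h),h.mean(0),l,d[(d<185)].max())
```

```text
top pin 138 [-101.15216879    0.47552225  154.98663746] [-122.08039645  -12.6990398   135.02640575] [-75.04208083  14.52444598 174.41496953]
[-120.5 -106.1  -76.7] [-10.3   0.8  10.6] [135.3 160.5 172.2] 
strap 1773
-80 69 [-65.    4.9 114.4] [-21.5  23.8]
-60 84 [-49.4  -0.9 132. ] [-21.  23.]
-40 178 [-27.2   7.2 144.8] [-15.   36.6]
-20 294 [ -9.8   9.5 139.4] [-54.1  56.6]
0 333 [  9.6  28.  142.9] [-49.8 106.5]
20 298 [ 29.   30.9 138.7] [-47.4  99.5]
40 225 [ 49.4  10.2 140.8] [-53.4  50.8]
60 116 [ 68.9   5.  150.9] [-10.9  25.6]
80 162 [ 89.8   6.5 119.7] [-9.4 21.4]
100 14 [101.9   7.  120.5] [-9.6 20.4]
pad 156 [ 14.8362313    0.21129463 199.90533803] [30.34622319 29.85547413 17.6342417 ]
board [-118.68396776  117.80488312] [-111.50424615  111.98722028]
dark -1 459 [[-97.8, -20.9, 32.7], [-65.9, 14.0, 90.9], [-22.1, 36.1, 131.8]]
dark 1 223 [[29.1, -4.1, 38.7], [79.6, 11.9, 99.9], [97.2, 103.4, 132.4]]
scene pin 115 [-100.35436458    2.52691069  153.0615487 ] [-123.79548277  -14.37749462  135.07665255] [-75.74532529  17.59072773 176.18039468]
[-121.1 -102.8  -78.3] [-11.2  
[... 326 characters left out ...]
 54. ]
60 115 [ 68.1   6.5 142. ] [-11.3  30.1]
80 187 [ 90.1   5.9 117.1] [-17.3  23.1]
100 4 [100.5   5.8 106. ] [-18.2  17.7]
pad 71 [ 14.659012     2.09461325 200.82639368] [27.61362868 30.70986841 11.77960317]
board [-119.74445086  116.50360757] [-109.5181561   115.32708958]
dark -1 508 [[-97.5, -19.0, 33.0], [-71.8, 14.8, 78.4], [-29.5, 29.8, 130.4]]
dark 1 270 [[41.1, -22.6, 32.9], [81.5, 19.3, 70.2], [101.3, 54.2, 106.2]]
head 313 72.38262752001368 ((492.65362548828125, -235.38299560546875), 26.038537979125977) [ 491.84625892 -234.8448549    72.38262752]
handle 439 [ 421.76930816 -311.69256506   47.80623368] [   0.67927885    0.7338803   421.76932    -311.69257   ] 168.99438745033723
```

Run:
```python
from h import *
a=np.radians(64.46);X=np.array([np.cos(a),np.sin(a),0]);Y=np.array([-X[1],X[0],0]);A=np.array([X,Y,[0,0,1]]);C=np.array([642.06,121.98,0])
for n in("top","scene"):
    s=np.load(n+"0.npz");W=world(s);L=(W-C)@A.T;hsv=cv2.cvtColor(s["pixels"],cv2.COLOR_BGR2HSV)
    m=(L[...,0]<-85)&(L[...,0]>-150)&(abs(L[...,1])<25)&(L[...,2]>148)&(L[...,2]<190)
    q=L[m];S=-.643*q[:,0]+.766*q[:,2];p=.766*q[:,0]+.643*q[:,2]
    print(n,np.histogram(S,bins=np.arange(180,212,2)))
    k=S>np.percentile(S,90)-6;print("top face s",np.median(S[k]),"p",p[k].min(),p[k].max(),"y",q[k,1].min(),q[k,1].max(),k.sum())
    # pad & strap centre line
    m=(abs(L[...,1]-1)<12)&(L[...,2]>140)&(L[...,0]>-75)&(hsv[...,1]<110)
    q=L[m];v=hsv[m][:,2]
    for lo in range(-70,110,8):
        z=(q[:,0]>=lo)&(q[:,0]<lo+8)
        if z.sum()>3:print(lo+4,z.sum(),np.percentile(q[z,2],[10,50,90]).round(1),np.median(v[z]))
```

```text
top (array([ 0,  1,  0,  0,  1,  2,  7,  6, 16, 21, 25,  6,  2,  1,  0]), array([180, 182, 184, 186, 188, 190, 192, 194, 196, 198, 200, 202, 204,
       206, 208, 210]))
top face s 199.93462624211676 p 8.632528115561257 32.36624662539069 y -12.76262756136229 11.554120549542734 70
-50 11 [151.4 154.9 160.5] 87.0
-42 35 [153.3 160.8 166.3] 88.0
-34 22 [169.1 175.6 182.1] 87.0
-26 40 [181.6 186.2 191.2] 113.0
-18 37 [186.8 190.4 194. ] 114.0
-10 36 [190.  193.8 198.9] 114.0
-2 43 [192.6 195.4 204. ] 108.0
6 37 [173.8 200.8 203. ] 47.0
14 41 [140.4 198.8 204.5] 47.0
22 36 [168.8 198.1 202.2] 47.0
30 35 [142.1 196.7 200.5] 54.0
38 35 [187.7 190.8 195.2] 104.0
46 29 [183.6 185.6 188.3] 103.0
54 31 [179.6 182.3 185.8] 102.0
62 27 [173.  178.1 182.5] 102.0
70 32 [168.7 172.3 178.7] 101.0
78 23 [164.6 168.2 172.3] 91.0
86 25 [151.5 158.7 163.7] 83.0
94 21 [142.9 147.5 151.9] 81.0
102 5 [140.1 141.9 143.6] 106.0
scene (array([ 4,  5,  0,  4,  2,  0,  1,  4,  6,  8, 10, 15,  4,  0,  0]), array([180, 182, 184, 186, 188, 190, 192, 194, 196, 198, 200, 202, 204,
       206, 208, 210]))
top face s 201.9527585999411 p 7.480450555213139 31.797027260935167 y -10.667200968423394 14.483852590396811 39
-50 10 [153.3 155.7 159.3] 143.0
-42 16 [157.6 165.3 172.6] 132.0
-34 17 [173.3 178.5 187.3] 129.0
-26 19 [186.1 188.2 191.2] 162.0
-18 19 [192.  193.5 196.3] 164.0
-10 18 [196.2 197.6 199.6] 165.0
-2 22 [195.8 199.6 202.6] 123.0
6 32 [141.4 199.2 202.9] 38.0
14 29 [141.  199.5 204. ] 34.0
22 38 [140.4 195.5 201.5] 56.0
30 21 [192.4 196.8 201.9] 95.0
38 21 [186.  191.3 195.1] 153.0
46 24 [180.7 186.5 190.1] 151.0
54 27 [174.1 181.4 185.4] 151.0
62 25 [168.4 176.7 180.6] 148.0
70 22 [167.2 171.1 176.8] 149.0
78 20 [162.8 167.9 171.6] 123.5
86 22 [153.2 156.2 163.4] 122.0
94 21 [142.5 143.6 151.6] 120.0
```

```bash
cat >> h.py <<'E'
from scipy.spatial.transform import Rotation as Ro
O=np.array([650.,140.4,0]);yaw=np.radians(64.46);CX=np.array([np.cos(yaw),np.sin(yaw),0]);CY=np.array([-CX[1],CX[0],0]);CZ=np.array([0,0,1.])
def cw(x,y,z): return O+x*CX+y*CY+z*CZ
def frame(x,z): x=np.array(x,float);z=np.array(z,float);return np.stack([x,np.cross(z,x),z],1)
def plan(p,R,grip,mm=50,deg=8,n=None):
    from station import state
    s=state();p0=s["ee_pos"];R0=Ro.from_rotvec(s["orientation"]);R1=Ro.from_matrix(R)
    w=(R0.inv()*R1).as_rotvec();p=np.array(p,float)
    n=n or int(max(1,np.ceil(np.linalg.norm(p-p0)/mm),np.ceil(np.degrees(np.linalg.norm(w))/deg)))
    Rk=R0;pk=p0
    for i in range(n):
        t=Rk.inv().apply(p0+(p-p0)*(i+1)/n-pk)/250; r=w/n/np.pi
        t=t.round(3);r=r.round(4);print(*[f"{v:g}," for v in t],*[f"{v:g}," for v in r],f"{grip},")
        pk=pk+Rk.apply(t*250);Rk=Rk*Ro.from_rotvec(r*np.pi)
    print("end",pk.round(1),"from",p0.round(1),"t",s["time_s"],"F",s["wrist_force"].round(1))
E
python3 -c "
from h import *
plan(cw(-10,0,245),frame(CX,[0,0,-1]),0,mm=55)"
```

```text
0.183, -0.119, -0.004, -0, -0, -0.0155, 0,
0.188, -0.109, -0.004, -0, -0, -0.0155, 0,
0.193, -0.101, -0.004, -0, -0, -0.0155, 0,
0.198, -0.091, -0.004, -0, -0, -0.0155, 0,
0.203, -0.081, -0.004, -0, -0, -0.0155, 0,
0.205, -0.071, -0.003, -0, -0, -0.0155, 0,
0.21, -0.061, -0.004, -0, -0, -0.0155, 0,
0.211, -0.051, -0.004, -0, -0, -0.0155, 0,
0.215, -0.04, -0.004, -0, -0, -0.0155, 0,
0.215, -0.03, -0.004, -0, -0, -0.0155, 0,
0.217, -0.02, -0.004, -0, -0, -0.0155, 0,
0.218, -0.009, -0.004, -0, -0, -0.0155, 0,
0.218, 0.002, -0.004, -0, -0, -0.0155, 0,
0.218, 0.012, -0.004, -0, -0, -0.0155, 0,
end [645.7 131.5 245. ] from [ 247.3 -518.9  230.8] t 0.1 F [-0.5  0.  -0.3]
```

send_rows --steps '[0.183,-0.119,-0.004,0,0,-0.0155,0,0.188,-0.109,-0.004,0,0,-0.0155,0,0.193,-0.101,-0.004,0,0,-0.0155,0,0.198,-0.091,-0.004,0,0,-0.0155,0,0.203,-0.081,-0.004,0,0,-0.0155,0,0.205,-0.071,-0.003,0,0,-0.0155,0,0.21,-0.061,-0.004,0,0,-0.0155,0]'

```text
time_s: 0.98
ee_pos: [447.2, -192.2, 238.0]
orientation: [-2.901, -1.205, 0.0]
wrist_force: [0.3, -0.4, -0.2]
grip_width: -0.1
grip_force: 0.0
```

send_rows --steps '[0.211,-0.051,-0.004,0,0,-0.0155,0,0.215,-0.04,-0.004,0,0,-0.0155,0,0.215,-0.03,-0.004,0,0,-0.0155,0,0.217,-0.02,-0.004,0,0,-0.0155,0,0.218,-0.009,-0.004,0,0,-0.0155,0,0.218,0.002,-0.004,0,0,-0.0155,0,0.218,0.012,-0.004,0,0,-0.0155,0]'

```text
time_s: 1.85
ee_pos: [646.3, 133.1, 244.7]
orientation: [-2.655, -1.68, 0.001]
wrist_force: [0.1, -0.4, 0.9]
grip_width: 0.1
grip_force: 0.0
```

Run:
```python
from station import *
from h import *
print(state()["ee_pos"],state()["time_s"])
s=snapshot("wrist");cv2.imwrite("pics/w1.png",s["pixels"])
c=snapshot("scene");cv2.imwrite("pics/s1.png",cv2.resize(c["pixels"][180:310,200:340],(640,594),interpolation=2))
```

```text
[646.34119536 133.10804742 244.71046717] 1.85
```

View pics/w1.png

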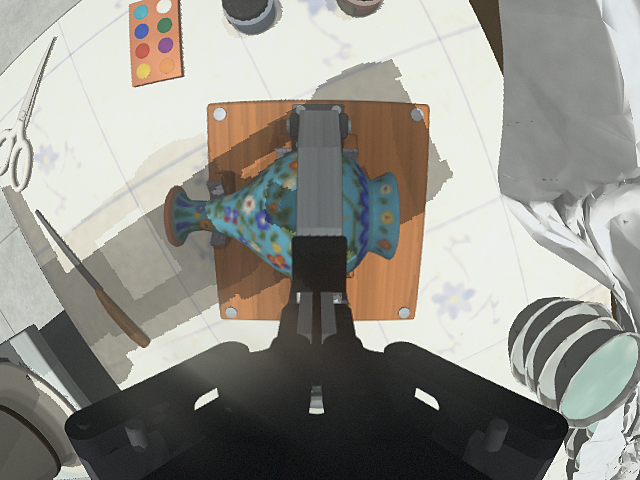

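The wrist view shows the fingertips at (320,300), lined up with the black pad at (320,265) and the strap, so the press can go ahead.

send_rows --steps '[-0.024,0,0.16,0,0,0,0,-0.012,0,0.03,0,0,0,0,-0.012,0,0.03,0,0,0,0,-0.018,0,0.018,0,0,0,0,-0.018,0,0.018,0,0,0,0,-0.032,0,0.04,0,0,0,0,-0.03,0,0.044,0,0,0,0]'

```text
time_s: 2.82
ee_pos: [629.8, 97.5, 160.4]
orientation: [2.656, 1.676, -0.0]
wrist_force: [-4.4, -5.5, 4.7]
grip_width: -0.1
grip_force: 3.3
```

send_rows --steps '[-0.016,0,0.024,0,0,0,0,-0.01,0,0.02,0,0,0,0,-0.002,0,0.008,0,0,0,0,0,0,0,0,0,0,0]'

```text
time_s: 3.32
ee_pos: [626.9, 91.5, 147.1]
orientation: [2.656, 1.677, -0.001]
wrist_force: [-1.9, -5.3, 2.4]
grip_width: 0.0
grip_force: 2.2
```

Run:
```python
from station import *
from h import *
s=snapshot("scene");W=world(s);L=(W-O)@np.array([CX,CY,CZ]).T;hsv=cv2.cvtColor(s["pixels"],cv2.COLOR_BGR2HSV)
m=(abs(L[...,1])<12)&(L[...,2]>100)&(L[...,0]>-75)&(hsv[...,1]<110);q=L[m]
for lo in range(-70,100,10):
    z=q[(q[:,0]>=lo)&(q[:,0]<lo+10)]
    if len(z):print(lo+5,len(z),np.percentile(z[:,2],[10,50,90]).round(1))
cv2.imwrite("pics/s2.png",cv2.resize(s["pixels"][170:310,190:350],(680,595),interpolation=2))
```

```text
-65 60 [135.8 195.8 524.1]
-55 62 [136.2 171.2 523.4]
-45 80 [121.4 166.8 523.2]
-35 69 [130.2 154.5 522.8]
-25 55 [136.1 152.6 522.1]
-15 68 [140.3 220.1 520.5]
-5 59 [142.4 153.6 375.7]
5 39 [140.7 152.3 519.7]
15 39 [143.2 152.5 513.7]
25 89 [133.5 433.2 509.5]
35 53 [121.4 146.4 481.2]
45 44 [110.1 139.7 145.7]
55 26 [131.1 135.5 139.7]
65 24 [107.2 115.6 127.9]
75 7 [100.7 103.2 105.9]
```

View pics/s2.png

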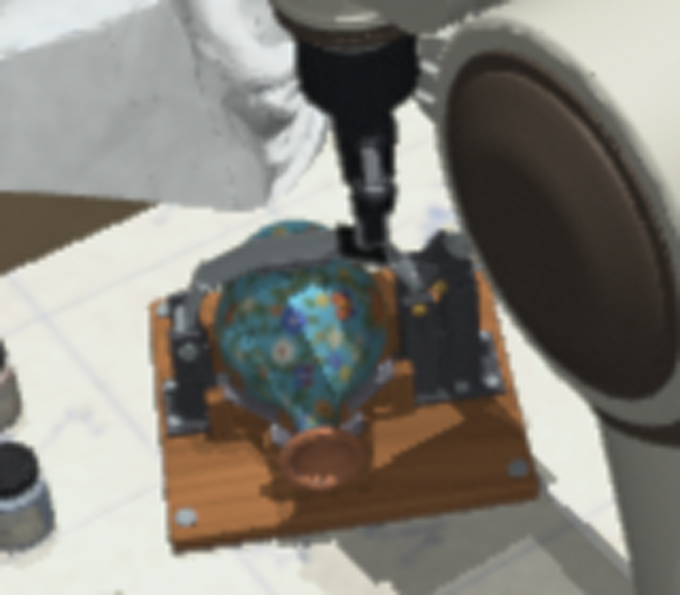

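The strap is nearly down, with the fingers on the pad at (365,240), but the contact force is small. I'll press further until the stop resists.

send_rows --steps '[-0.002,0,0.01,0,0,0,0,0,0,0,0,0,0,0]'

```text
time_s: 3.62
ee_pos: [627.2, 91.4, 146.4]
orientation: [2.655, 1.677, 0.003]
wrist_force: [-8.1, -3.4, 18.8]
grip_width: -0.1
grip_force: 9.9
```

send_rows --steps '[-0.002,0,0.01,0,0,0,0,0,0,0,0,0,0,0]'

```text
time_s: 3.88
ee_pos: [627.3, 91.2, 145.8]
orientation: [2.655, 1.676, 0.006]
wrist_force: [-13.0, -3.5, 36.7]
grip_width: 0.3
grip_force: 18.3
```

send_rows --steps '[0.004,0,-0.06,0,0,0,0,0,0,-0.2,0,0,0,0,0,0,-0.1,0,0,0,0]'

```text
time_s: 4.25
ee_pos: [627.5, 92.3, 234.8]
orientation: [2.655, 1.677, 0.004]
wrist_force: [-0.5, -0.1, -0.5]
grip_width: 0.2
grip_force: 0.0
```

```bash
python3 -c "
from h import *
h=np.array([-.679,-.734,0]);p=np.array([492.5,-235.2,0])+62*h
plan(p+[0,0,110],frame(-h,[0,0,-1]),1,mm=55)"
```

```text
-0.207, 0, 0.062, 0.0001, -0.0001, 0.012, 1,
-0.206, 0.008, 0.062, 0.0001, -0.0001, 0.012, 1,
-0.206, 0.015, 0.062, 0.0001, -0.0001, 0.012, 1,
-0.205, 0.024, 0.063, 0.0001, -0.0001, 0.012, 1,
-0.204, 0.031, 0.062, 0.0001, -0.0001, 0.012, 1,
-0.203, 0.039, 0.062, 0.0001, -0.0001, 0.012, 1,
-0.201, 0.046, 0.063, 0.0001, -0.0001, 0.012, 1,
-0.199, 0.054, 0.062, 0.0001, -0.0001, 0.012, 1,
end [ 450.4 -280.6  110. ] from [627.5  92.3 234.8] t 4.25 F [-0.5 -0.1 -0.5]
```

send_rows --steps '[-0.207,0,0,0,0,0.012,1,-0.206,0.008,0,0,0,0.012,1,-0.206,0.015,0.083,0,0,0.012,1,-0.205,0.024,0.083,0,0,0.012,1,-0.204,0.031,0.083,0,0,0.012,1,-0.203,0.039,0.083,0,0,0.012,1,-0.201,0.046,0.083,0,0,0.012,1,-0.199,0.054,0.083,0,0,0.012,1]'

```text
time_s: 5.25
ee_pos: [449.0, -282.2, 107.2]
orientation: [2.878, 1.257, 0.001]
wrist_force: [1.2, -0.5, -0.4]
grip_width: 85.4
grip_force: 0.0
```

Run:
```python
from station import *
from h import *
s=snapshot("top");W=world(s);L=(W-O)@np.array([CX,CY,CZ]).T;hsv=cv2.cvtColor(s["pixels"],cv2.COLOR_BGR2HSV)
m=(abs(L[...,1])<12)&(L[...,2]>100)&(L[...,2]<220)&(L[...,0]>-160)&(L[...,0]<110)&(hsv[...,1]<110);q=L[m];v=hsv[m][:,2]
for lo in range(-160,100,10):
    k=(q[:,0]>=lo)&(q[:,0]<lo+10);z=q[k]
    if len(z):print(lo+5,len(z),np.percentile(z[:,2],[10,50,90]).round(1),np.median(v[k]))
k=(v<60)&(q[:,2]>138)&(abs(q[:,0]+45)<30);print("pad",q[k].mean(0),k.sum())
w=snapshot("wrist");cv2.imwrite("pics/w2.png",w["pixels"])
h=np.array([-.679,-.734,0]);p=np.array([492.5,-235.2,0])+62*h
plan(p+[0,0,18],frame(-h,[0,0,-1]),1,mm=31)
```

```text
-145 8 [156.2 159.  163.9] 101.0
-135 43 [160.5 164.5 168.9] 106.0
-125 31 [165.4 168.9 173.5] 110.0
-115 45 [106.1 127.6 150.2] 74.0
-105 45 [130.4 136.9 142.9] 93.0
-95 34 [129.8 134.2 138.4] 59.0
-85 29 [116.5 123.8 127.6] 59.0
-75 52 [107.4 118.4 126.3] 93.5
-65 44 [127.4 134.9 139.3] 98.0
-55 52 [137.6 142.7 148. ] 48.0
-45 51 [116.7 147.  152.2] 49.0
-35 49 [143.7 152.  155.2] 49.0
-25 44 [140.3 151.6 154.8] 123.5
-15 46 [136.8 150.9 155.3] 126.0
-5 51 [142.1 150.9 155. ] 125.0
5 43 [145.  151.4 154.8] 123.0
15 44 [141.  150.8 154.3] 124.0
25 49 [131.3 149.  153.6] 112.0
35 39 [125.3 145.9 149.6] 109.0
45 42 [115.1 141.3 145.4] 108.0
55 41 [132.1 137.1 141.4] 109.0
65 16 [114.7 126.2 133.2] 75.0
75 11 [100.5 102.5 103.9] 104.0
pad [-46.07264011   0.22673181 147.6206031 ] 122
0.006, 0.001, 0.117, -0.0003, 0.0001, -0.0005, 1,
0.006, 0, 0.116, -0.0003, 0.0001, -0.0005, 1,
0.005, 0.001, 0.117, -0.0003, 0.0001, -0.0005, 1,
end [ 450.4 -280.8   18. ] from [ 447.3 -283.7  105.5] t 5.35 F [ 0.3 -0.   0.1]
```

View pics/w2.png

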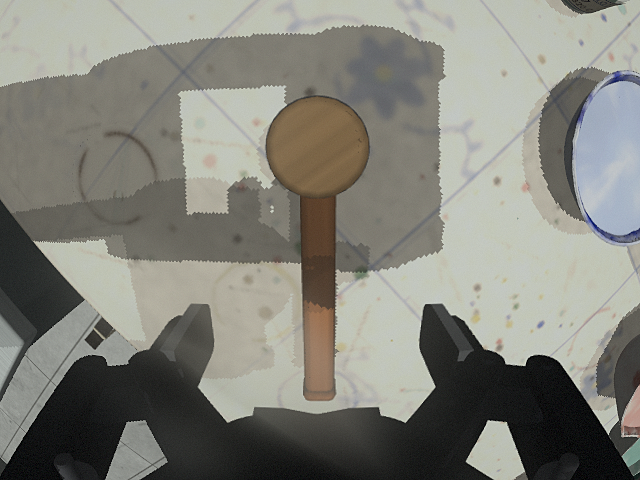

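The wrist view shows the mallet centred between the fingers, head at (318,147) and handle straight down to (320,395). The pad was measured at (-46,0,147.6) in the cradle frame, so the strap is shut and the cradle pose is confirmed. Next is the descent and grip.

send_rows --steps '[0,0,0.123,0,0,0,1,0,0,0.123,0,0,0,1,0,0,0.122,0,0,0,1,0,0,0,0,0,0,1]'

```text
time_s: 5.85
ee_pos: [449.1, -279.7, 14.2]
orientation: [-2.875, -1.259, 0.002]
wrist_force: [-0.2, 0.7, 0.7]
grip_width: 85.4
grip_force: 0.0
```

send_rows --steps '[0,0,0,0,0,0,0,0,0,0,0,0,0,0,0,0,0,0,0,0,0,0,0,0,0,0,0,0,0,0,0,0,0,0,0]'

```text
time_s: 6.48
ee_pos: [450.0, -281.0, 16.2]
orientation: [2.877, 1.259, 0.001]
wrist_force: [-0.5, 1.2, 7.1]
grip_width: 19.1
grip_force: 60.5
```

```bash
cat >> h.py <<'E'
D=0.6428*CX-0.766*CZ
def strike(k,side): # face k mm short of the sprung-up pin top; side -1: handle along -CY
    return cw(-135,0,164)-k*D+62*side*CY-16.5*D, frame(-side*CY,D)
E
python3 - <<'E'
from h import *
W=world(np.load("top0.npz"))
q=W[(W[...,0]>640)&(W[...,0]<900)&(W[...,1]<30)&(W[...,1]>-260)&(W[...,2]>30)]
k=(q[:,0]<860);q=q[k]
for y in range(-250,30,20):
    z=q[abs(q[:,1]-y)<10]
    if len(z):print(y,"xmin",z[:,0].min().round(),"zmax",z[:,2].max().round(), "xmin above 120",z[z[:,2]>120][:,0].min().round() if (z[:,2]>120).any() else None)
for k in(80,0):
  for s in(-1,1):p,R=strike(k,s);print(k,s,p.round(),"handle end",(p+s*107*CY).round())
p,R=strike(80,-1);p[2]+=0
plan([520,-150,230],R,0,deg=9)
E
```

```text
-250 xmin 716.0 zmax 118.0 xmin above 120 None
-230 xmin 860.0 zmax 92.0 xmin above 120 None
-210 xmin 818.0 zmax 158.0 xmin above 120 840.0
-190 xmin 793.0 zmax 156.0 xmin above 120 811.0
-170 xmin 787.0 zmax 156.0 xmin above 120 794.0
-150 xmin 783.0 zmax 155.0 xmin above 120 787.0
-130 xmin 782.0 zmax 158.0 xmin above 120 786.0
-110 xmin 788.0 zmax 160.0 xmin above 120 791.0
-90 xmin 799.0 zmax 158.0 xmin above 120 800.0
-70 xmin 815.0 zmax 159.0 xmin above 120 815.0
80 -1 [621. -64. 238.] handle end [ 718. -110.  238.]
80 1 [509. -11. 238.] handle end [413.  35. 238.]
0 -1 [643. -18. 177.] handle end [740. -64. 177.]
0 1 [531.  36. 177.] handle end [435.  82. 177.]
0.044, -0.011, -0.066, -0.0117, 0.0159, -0.0437, 0,
0.049, -0.003, -0.064, -0.0117, 0.0159, -0.0437, 0,
0.051, 0.006, -0.061, -0.0117, 0.0159, -0.0437, 0,
0.053, 0.016, -0.058, -0.0117, 0.0159, -0.0437, 0,
0.053, 0.025, -0.055, -0.0117, 0.0159, -0.0437, 0,
0.051, 0.034, -0.051, -0.0117, 0.0159, -0.0437, 0,
0.048, 0.043, -0.047, -0.0117, 0.0159, -0.0437, 0,
0.045, 0.051, -0.043, -0.0117, 0.0159, -0.0437, 0,
0.038, 0.058, -0.039, -0.0117, 0.0159, -0.0437, 0,
0.033, 0.065, -0.035, -0.0117, 0.0159, -0.0437, 0,
0.024, 0.069, -0.031, -0.0117, 0.0159, -0.0437, 0,
0.017, 0.074, -0.027, -0.0117, 0.0159, -0.0437, 0,
0.007, 0.076, -0.025, -0.0117, 0.0159, -0.0437, 0,
end [ 519.9 -150.   230.1] from [ 450.  -281.    16.2] t 6.475 F [-0.5  1.2  7.1]
```

send_rows --steps '[0,0,-0.08,0,0,0,0,0,0,-0.16,0,0,0,0,0,0,-0.2,0,0,0,0,0,0,-0.2,0,0,0,0,0,0,-0.2,0,0,0,0,0,0,-0.06,0,0,0,0]'

```text
time_s: 7.22
ee_pos: [450.2, -281.1, 243.5]
orientation: [2.875, 1.258, 0.003]
wrist_force: [-0.4, 0.2, -3.4]
grip_width: 19.4
grip_force: 59.5
```

Run:
```python
from h import *
p,R=strike(80,-1)
plan(p,R,0,deg=8.5)
```

```text
0.079, -0.006, 0.002, -0.0108, 0.0148, -0.0405, 0,
0.078, 0.003, 0.005, -0.0108, 0.0148, -0.0405, 0,
0.078, 0.014, 0.009, -0.0108, 0.0148, -0.0405, 0,
0.074, 0.022, 0.013, -0.0108, 0.0148, -0.0405, 0,
0.07, 0.032, 0.018, -0.0108, 0.0148, -0.0405, 0,
0.065, 0.039, 0.022, -0.0108, 0.0148, -0.0405, 0,
0.058, 0.047, 0.026, -0.0108, 0.0148, -0.0405, 0,
0.051, 0.052, 0.03, -0.0108, 0.0148, -0.0405, 0,
0.042, 0.057, 0.035, -0.0108, 0.0148, -0.0405, 0,
0.033, 0.061, 0.038, -0.0108, 0.0148, -0.0405, 0,
0.024, 0.063, 0.042, -0.0108, 0.0148, -0.0405, 0,
0.013, 0.063, 0.044, -0.0108, 0.0148, -0.0405, 0,
0.003, 0.064, 0.047, -0.0108, 0.0148, -0.0405, 0,
-0.007, 0.061, 0.05, -0.0108, 0.0148, -0.0405, 0,
end [621.  -64.  237.8] from [ 450.2 -281.1  243.5] t 7.225 F [-0.4  0.2 -3.4]
```

send_rows --steps '[0.079,-0.006,0.002,-0.0108,0.0148,-0.0405,0,0.078,0.003,0.005,-0.0108,0.0148,-0.0405,0,0.078,0.014,0.009,-0.0108,0.0148,-0.0405,0,0.074,0.022,0.013,-0.0108,0.0148,-0.0405,0,0.07,0.032,0.018,-0.0108,0.0148,-0.0405,0,0.065,0.039,0.022,-0.0108,0.0148,-0.0405,0,0.058,0.047,0.026,-0.0108,0.0148,-0.0405,0]'

```text
time_s: 8.1
ee_pos: [535.2, -171.7, 236.5]
orientation: [1.947, 2.287, 0.581]
wrist_force: [-0.0, 0.1, -2.9]
grip_width: 19.2
grip_force: 59.5
```

send_rows --steps '[0.051,0.052,0.03,-0.0108,0.0148,-0.0405,0,0.042,0.057,0.035,-0.0108,0.0148,-0.0405,0,0.033,0.061,0.038,-0.0108,0.0148,-0.0405,0,0.024,0.063,0.042,-0.0108,0.0148,-0.0405,0,0.013,0.063,0.044,-0.0108,0.0148,-0.0405,0,0.003,0.064,0.047,-0.0108,0.0148,-0.0405,0,-0.007,0.061,0.05,-0.0108,0.0148,-0.0405,0,0,0,0,0,0,0,0]'

```text
time_s: 9.1
ee_pos: [620.6, -63.1, 232.9]
orientation: [0.629, 2.753, 1.004]
wrist_force: [-0.4, -0.3, -3.4]
grip_width: 19.4
grip_force: 59.4
```

Run:
```python
from station import *
from h import *
s=snapshot("scene");cv2.imwrite("pics/s3.png",cv2.resize(s["pixels"][150:310,190:370],(672,597),interpolation=2))
st=state();print(st["q"].round(2))
p,R=strike(80,-1);plan(p,R,0)
for n in("scene","top"):
    s=snapshot(n);W=world(s);hsv=cv2.cvtColor(s["pixels"],cv2.COLOR_BGR2HSV);L=(W-O)@np.array([CX,CY,CZ]).T
    q=W-cw(-135,0,164);e=-(q@D);pp=q@(0.766*CX+.6428*CZ);yy=q@CY
    m=(e>60)&(e<170)&(abs(pp)<40)&(abs(yy)<40)
    print(n,m.sum(), [np.percentile(a[m],[2,50,98]).round(1) for a in(e,pp,yy)] if m.any() else 0)
```

```text
[-0.57  0.21  1.51  0.69  1.54 -1.76]
-0.003, 0.011, -0.015, -0.0004, -0.0012, -0.0024, 0,
end [620.9 -64.1 238. ] from [620.3 -63.5 233.4] t 9.15 F [ 0.  -0.7 -1.8]
scene 258 [array([ 81. , 100.7, 122.6]), array([-13.4,  15.5,  26.9]), array([-14.2,  16.2,  25.7])]
top 816 [array([ 84. , 135.1, 151.3]), array([-16.7,  13. ,  27. ]), array([-37. ,   2.6,  24.2])]
```

View pics/s3.png

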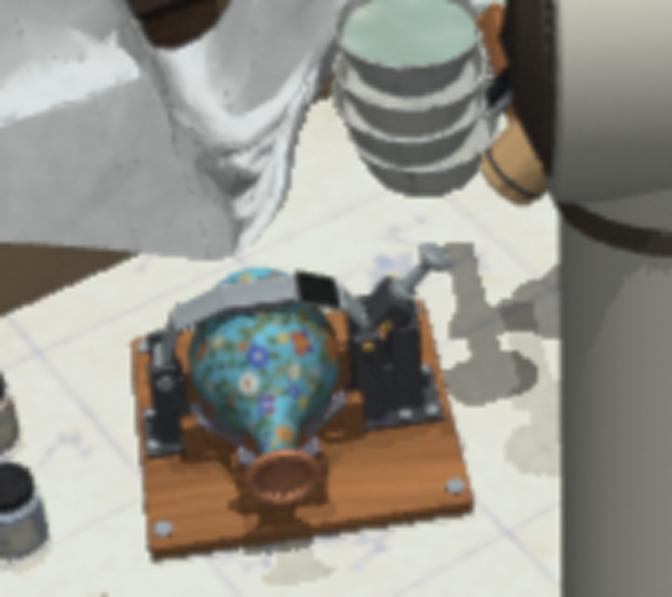

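The strap is shut with its pad at (318,288), the pin is up with its head at (432,255), and the mallet is held clear at (520,160), slanted the right way. I'll make a small correction and then check.

send_rows --steps '[-0.003,0.011,-0.015,0,-0.001,-0.002,0,0,0,0,0,0,0,0]'

```text
time_s: 9.5
ee_pos: [621.0, -64.5, 240.4]
orientation: [0.621, 2.747, 0.997]
wrist_force: [-0.4, 0.2, -3.1]
grip_width: 19.3
grip_force: 59.4
```

Run:
```python
from station import *
from h import *
p,R=strike(80,-1);plan(p,R,0)
s=snapshot("top");W=world(s)
q=W-cw(-135,0,164);e=-(q@D);pp=q@(0.766*CX+.6428*CZ);yy=q@CY
m=(e>138)&(e<165)&(abs(pp)<35)&(abs(yy)<35)
print(m.sum(),np.median(e[m]),cv2.minEnclosingCircle(np.stack([pp[m],yy[m]],1).astype(np.float32)))
A=np.c_[pp[m],yy[m],np.ones(m.sum())];print("tilt",np.linalg.lstsq(A,e[m],rcond=None)[0])
```

```text
0.001, -0.005, 0.008, -0.0003, 0.0008, 0.0007, 0,
end [620.9 -64.1 238. ] from [621.  -64.5 240.4] t 9.5 F [-0.4  0.2 -3.1]
428 152.34048917921785 ((6.240512847900391, -1.0569909811019897), 26.633604049682617)
tilt [-1.47001498e-01 -7.58469595e-02  1.52391401e+02]
```

send_rows --steps '[0,-0.012,0.004,0,0,0,0,0,0,0.12,0,0,0,0,0,0,0.15,0,0,0,0,0,0,0.152,0,0,0,0,0,0,0,0,0,0,0]'

```text
time_s: 10.18
ee_pos: [649.3, -3.6, 154.2]
orientation: [0.621, 2.75, 1.0]
wrist_force: [-2.7, -3.6, -2.5]
grip_width: 19.1
grip_force: 60.9
```

send_rows --steps '[0,0,-0.1,0,0,0,0,0,0,-0.2,0,0,0,0,0,0,-0.1,0,0,0,0,0,0,0,0,0,0,0]'

```text
time_s: 10.68
ee_pos: [622.0, -64.1, 234.4]
orientation: [0.621, 2.745, 0.996]
wrist_force: [-0.2, 0.2, -2.6]
grip_width: 19.0
grip_force: 60.5
```

Run:
```python
from station import *
from h import *
for n in("top","scene"):
    s=snapshot(n);W=world(s)
    q=W-cw(-135,0,164);e=-(q@D);pp=q@(0.766*CX+.6428*CZ);yy=q@CY
    m=(e>-40)&(e<12)&(abs(pp)<14)&(abs(yy)<14)&(W[...,2]>138)
    print(n,m.sum(),np.histogram(e[m],bins=range(-40,14,4)))
cv2.imwrite("pics/s4.png",cv2.resize(s["pixels"][150:310,190:370],(672,597),interpolation=2))
h=np.array([-.679,-.734,0]);p=np.array([492.5,-235.2,0])+62*h
plan(p+[0,0,240],frame(-h,[0,0,-1]),0,deg=8.5)
```

```text
top 93 (array([11,  1,  5, 19, 37, 20,  0,  0,  0,  0,  0,  0,  0]), array([-40, -36, -32, -28, -24, -20, -16, -12,  -8,  -4,   0,   4,   8,
        12]))
scene 64 (array([ 9,  6,  2,  8, 22, 17,  0,  0,  0,  0,  0,  0,  0]), array([-40, -36, -32, -28, -24, -20, -16, -12,  -8,  -4,   0,   4,   8,
        12]))
0.017, -0.058, -0.051, 0.0109, -0.0147, 0.0406, 0,
0.008, -0.061, -0.05, 0.0109, -0.0147, 0.0406, 0,
-0.003, -0.063, -0.048, 0.0109, -0.0147, 0.0406, 0,
-0.013, -0.064, -0.046, 0.0109, -0.0147, 0.0406, 0,
-0.023, -0.063, -0.042, 0.0109, -0.0147, 0.0406, 0,
-0.033, -0.06, -0.039, 0.0109, -0.0147, 0.0406, 0,
-0.043, -0.057, -0.035, 0.0109, -0.0147, 0.0406, 0,
-0.05, -0.053, -0.031, 0.0109, -0.0147, 0.0406, 0,
-0.059, -0.046, -0.027, 0.0109, -0.0147, 0.0406, 0,
-0.065, -0.04, -0.023, 0.0109, -0.0147, 0.0406, 0,
-0.07, -0.031, -0.018, 0.0109, -0.0147, 0.0406, 0,
-0.075, -0.023, -0.014, 0.0109, -0.0147, 0.0406, 0,
-0.077, -0.013, -0.01, 0.0109, -0.0147, 0.0406, 0,
-0.079, -0.004, -0.006, 0.0109, -0.0147, 0.0406, 0,
end [ 450.4 -280.6  240. ] from [621.7 -62.6 232.2] t 10.775 F [ 0.2  0.4 -3.5]
```

View pics/s4.png

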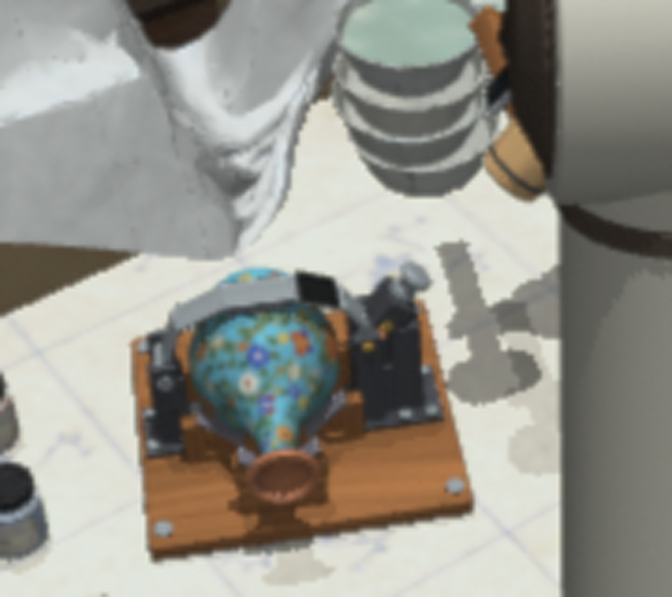

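The pin head now sits down against the pillar at (412,278), about 22 mm lower along its axis, so it is latched home. I'll carry the mallet back.

send_rows --steps '[0.017,-0.058,-0.051,0.0109,-0.0147,0.0406,0,0.008,-0.061,-0.05,0.0109,-0.0147,0.0406,0,-0.003,-0.063,-0.048,0.0109,-0.0147,0.0406,0,-0.013,-0.064,-0.046,0.0109,-0.0147,0.0406,0,-0.023,-0.063,-0.042,0.0109,-0.0147,0.0406,0,-0.033,-0.06,-0.039,0.0109,-0.0147,0.0406,0,-0.043,-0.057,-0.035,0.0109,-0.0147,0.0406,0]'

```text
time_s: 11.65
ee_pos: [535.9, -171.3, 235.5]
orientation: [1.952, 2.282, 0.576]
wrist_force: [-0.0, 0.4, -3.0]
grip_width: 19.2
grip_force: 60.3
```

send_rows --steps '[-0.05,-0.053,-0.031,0.0109,-0.0147,0.0406,0,-0.059,-0.046,-0.027,0.0109,-0.0147,0.0406,0,-0.065,-0.04,-0.023,0.0109,-0.0147,0.0406,0,-0.07,-0.031,-0.018,0.0109,-0.0147,0.0406,0,-0.075,-0.023,-0.014,0.0109,-0.0147,0.0406,0,-0.077,-0.013,-0.01,0.0109,-0.0147,0.0406,0,-0.079,-0.004,-0.006,0.0109,-0.0147,0.0406,0,0,0,0,0,0,0,0]'

```text
time_s: 12.65
ee_pos: [450.8, -280.3, 239.3]
orientation: [-2.875, -1.26, -0.001]
wrist_force: [0.1, 0.6, -3.5]
grip_width: 19.0
grip_force: 60.3
```

send_rows --steps '[0,0,0,0,0,0,0,0,0,0,0,0,0,0]'

```text
time_s: 12.9
ee_pos: [450.8, -280.0, 240.3]
orientation: [-2.875, -1.263, -0.003]
wrist_force: [0.9, -0.6, -2.7]
grip_width: 19.2
grip_force: 60.3
```

Run:
```python
from station import *
from h import *
h=np.array([-.679,-.734,0]);p=np.array([492.5,-235.2,0])+62*h
plan(p+[0,0,25],frame(-h,[0,0,-1]),0,mm=45)
s=snapshot("top");W=world(s);c=np.array([492.5,-235.2])
m=(np.linalg.norm(W[...,:2]-c,axis=-1)<35)&(W[...,2]>250)&(W[...,2]<330);q=W[m]
print(m.sum(),np.median(q[:,2]));k=abs(q[:,2]-np.median(q[:,2]))<8
print("tilt",np.linalg.lstsq(np.c_[q[k,:2]-c,np.ones(k.sum())],q[k,2],rcond=None)[0])
```

```text
-0.001, 0, 0.172, -0, -0.0001, 0.0002, 0,
-0.001, 0, 0.172, -0, -0.0001, 0.0002, 0,
-0.001, 0.001, 0.173, -0, -0.0001, 0.0002, 0,
-0.001, -0, 0.172, -0, -0.0001, 0.0002, 0,
-0, -0, 0.172, -0, -0.0001, 0.0002, 0,
end [ 450.5 -280.7   25. ] from [ 450.8 -280.   240.3] t 12.9 F [ 0.9 -0.6 -2.7]
252 296.90180217420954
tilt [ 1.10013004e-01 -3.07203654e-02  2.98983474e+02]
```

send_rows --steps '[0,0,0.2,0,0,0,0,0,0,0.2,0,0,0,0,0,0,0.2,0,0,0,0,0,0,0.16,0,0,0,0,0,0,0.08,0,0,0,0,0,0,0.02,0,0,0,0,0,0,0,0,0,0,0]'

```text
time_s: 13.82
ee_pos: [451.0, -280.5, 26.1]
orientation: [-2.877, -1.261, -0.002]
wrist_force: [-0.2, -0.1, -2.9]
grip_width: 19.1
grip_force: 60.2
```

send_rows --steps '[0,0,0.016,0,0,0,0,0,0,0.008,0,0,0,0,0,0,0,0,0,0,0]'

```text
time_s: 14.2
ee_pos: [450.8, -280.4, 19.6]
orientation: [-2.877, -1.26, -0.002]
wrist_force: [-0.1, 0.6, -4.3]
grip_width: 19.4
grip_force: 60.2
```

send_rows --steps '[0,0,0.008,0,0,0,0,0,0,0,0,0,0,0]'

```text
time_s: 14.45
ee_pos: [450.7, -280.3, 17.4]
orientation: [-2.877, -1.26, -0.002]
wrist_force: [-0.2, -0.2, -1.8]
grip_width: 19.4
grip_force: 60.2
```

send_rows --steps '[0,0,0.006,0,0,0,0,0,0,0,0,0,0,0]'

```text
time_s: 14.7
ee_pos: [450.7, -280.3, 15.9]
orientation: [-2.877, -1.26, -0.002]
wrist_force: [-0.4, 0.6, -2.8]
grip_width: 19.3
grip_force: 60.2
```

send_rows --steps '[0,0,0.006,0,0,0,0,0,0,0,0,0,0,0]'

```text
time_s: 14.95
ee_pos: [450.7, -280.3, 14.3]
orientation: [-2.877, -1.26, -0.002]
wrist_force: [-0.6, -0.1, -2.3]
grip_width: 19.0
grip_force: 60.2
```

send_rows --steps '[0,0,0.006,0,0,0,0,0,0,0,0,0,0,0]'

```text
time_s: 15.2
ee_pos: [450.8, -280.5, 13.3]
orientation: [-2.877, -1.26, -0.002]
wrist_force: [-2.6, 0.5, 3.8]
grip_width: 19.2
grip_force: 61.4
```

Run:
```python
from station import *
from h import *
for n in("top",):
    s=snapshot(n);W=world(s);c=np.array([492.5,-235.2])
    m=(np.linalg.norm(W[...,:2]-c,axis=-1)<35)&(W[...,2]>62)&(W[...,2]<90);q=W[m]
    print(n,m.sum(),np.median(q[:,2]),cv2.minEnclosingCircle(q[:,:2].astype(np.float32)),np.linalg.lstsq(np.c_[q[:,:2]-c,np.ones(len(q))],q[:,2],rcond=None)[0])
print(state()["wrist_force"],state()["ee_pos"])
```

```text
top 106 73.00290964144796 ((491.2391052246094, -234.95944213867188), 25.641399383544922) [ 0.12007511 -0.13497851 73.525163  ]
[-2.56584055  0.53278791  3.9785595 ] [ 450.83701067 -280.50208538   13.2856585 ]
```

The face has touched down. I'll seat it lightly and release.

send_rows --steps '[0,0,0.004,0,0,0,0,0,0,0,0,0,0,0,0,0,0,0,0,0,0.2,0,0,0,0,0,0,0.4,0,0,0,0,0,0,1,0,0,0,0,0,0,1,0,0,0,0,0,0,1]'

```text
time_s: 16.12
ee_pos: [450.8, -280.3, 11.9]
orientation: [-2.877, -1.26, -0.002]
wrist_force: [-0.5, 0.7, 0.5]
grip_width: 84.5
grip_force: 0.0
```

send_rows --steps '[0,0,-0.06,0,0,0,1,0,0,-0.15,0,0,0,1,0,0,-0.2,0,0,0,1,-0.2,0,-0.15,0,0,0,1,-0.2,0,0,0,0,0,1,0,0,0,0,0,0,1,0,0,0,0,0,0,1]'

```text
time_s: 17.0
ee_pos: [383.0, -353.9, 152.4]
orientation: [-2.878, -1.259, -0.002]
wrist_force: [0.2, -0.4, 0.4]
grip_width: 85.1
grip_force: 0.0
```

Run:
```python
from station import *
from h import *
s=snapshot("top");W=world(s);c=np.array([492.5,-235.2])
m=(np.linalg.norm(W[...,:2]-c,axis=-1)<40)&(W[...,2]>62)&(W[...,2]<90);q=W[m]
print(m.sum(),np.median(q[:,2]),cv2.minEnclosingCircle(q[:,:2].astype(np.float32)),np.linalg.lstsq(np.c_[q[:,:2]-c,np.ones(len(q))],q[:,2],rcond=None)[0])
q=W-cw(-135,0,164);e=-(q@D);m=(e>-40)&(e<12)&(abs(q@(0.766*CX+.6428*CZ))<14)&(abs(q@CY)<14)&(W[...,2]>138);print("pin",np.median(e[m]))
cv2.imwrite("pics/t5.png",s["pixels"]);print(state()["ee_pos"],state()["grip_width"],state()["time_s"])
```

```text
345 71.7696446517935 ((493.14178466796875, -232.98899841308594), 26.20543670654297) [ 3.94332239e-02 -1.43080348e-02  7.16704006e+01]
pin -22.875921516088773
[ 383.23541982 -353.51901577  152.19680793] 85.644988236247 17.05
```

View pics/t5.png

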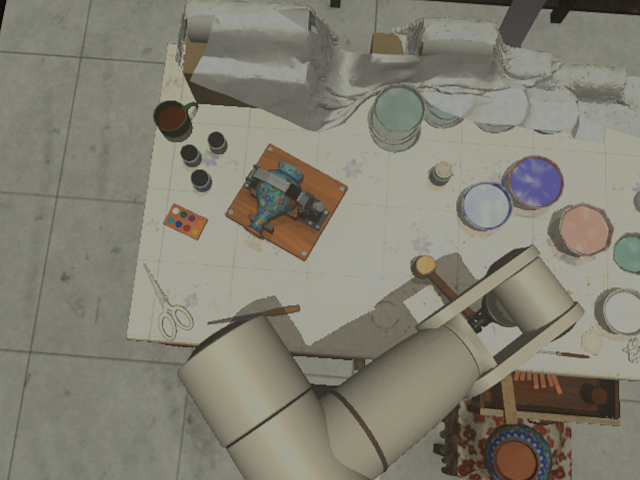

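The mallet stands upright at (425,266), clear of the gripper. The strap is shut over the vase at (285,190), and the pin measures 22.9 mm in.

```bash
python3 -c "
from station import *
print(hand_in())"
```

```text
the job is handed in; nothing more can be done
None
```

The job is handed in: the strap is latched shut, the pin is driven home to about 23 mm with one mallet blow, and the mallet is standing on its face and released after about 17 s (no verdict was returned).

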